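# Close the carton and feed the sealing tape

### The arm

A 7-joint arm with a two-finger parallel gripper is mounted at the origin on the work surface; the furniture and walls round the work are solid. World frame = base frame: x ahead of the robot, y to its left, z up, the work surface at z = 0. Lengths are in m, angles in rad, forces in N, time in s.
With the tool pointing down it reaches from about 0.35 to 0.9 m from the base axis. Payload 7.2 kg.
Tool frame: the origin (TCP) lies at the very end of the fingers, on their centre line; the grasp point (between the pads) lies 19 mm behind it; z points along the fingers, y is the line along which they close (so a half turn about z gives the same grasp; the last joint's range is limited). The gripper opens to 88 mm and grips with 3 to 60 N. Pads are 20 mm wide; open, the fingers measure 115 mm over their backs; the gripper's body (75 mm by 178 mm) begins 61 mm behind the grasp point.
Start: joints at [-1.31, 0.411, -0.013, 1.596, 0.006, 1.134, -0.082], TCP at [0.202, 0.592, 0.223] pointing down, gripper open.
Joint ranges: [-2.95, 2.95], [-0.29, 1.99], [-1.47, 1.44], [0.14, 2.54], [-1.03, 4.17], [0.13, 1.85], [-2.86, 2.86]. Speed limits (rad/s): [2.39, 2.39, 3.01, 3.01, 3.14, 3.14, 3.14].

### API

Orientations are given as [roll, pitch, yaw] about the fixed x, y, z axes, in that order (R = Rz(yaw) Ry(pitch) Rx(roll)).
In Python, from station import bot gives the robot as it stands. The module is installed in compiled form; this text tells all that it offers.
- The arm moves only by the tool apply_moves, never from a script. Its argument "plan" is a list of rows, each a list of 7 numbers: the shift along the tool's x, y, z in cm, then the turn, a rotation vector about the tool's x, y, z in rad, then the finger opening in cm, from 0 to 8.78. In form: [[dx, dy, dz, wx, wy, wz, gripper], ...]. A call has 1 to 5 rows; each row shifts and turns the commanded pose from where the row before left it, along the tool's axes as they then stand; what a row does not reach is not made up. A row lasts 1/12 s, in which the tool goes at most 41.7 mm and 7.16 degrees, less where a joint would pass 70% of its speed; a pose out of reach is approached as far as the arm can. A call is refused whole if a number of a shift passes 4.17 or a number of a turn 0.125, either way. A call with a gripper value outside its range is refused whole. The fingers move at their own pace and stop on an object; the grip force is fixed at half the most. Time passes only in rows, so rows that do not move let the fingers close. It gives the time, the measured TCP pose, the force, the opening and the grip force at its end, in the units of the state.
- bot.get_state(): the state, without advancing time (a new reading comes with each control period).
- bot.capture(name): name is "scene" or "top" or "wrist"; returns (picture, depth): 384x512x3 uint8, red, green, blue; 384x512 float32, m along the optical axis (not along the pixel's ray), 0 where there is no reading.
- bot.camera_model(name): a dict with "fx", "fy", "cx", "cy" (pixels), "position" and "rotation" of the camera in the world. Camera axes: x right, y up, looking along -z (the intrinsics and any distortion apply to the point x, -y, -z); pixel columns grow to the right and rows downward; lengths in m; the calibration is good to about 2 mm. A picture is of the moment at which its call begins: read the wrist's pose just before it. camera_model takes no time and is no camera call; for the wrist camera it gives the pose at the moment of the call.
- bot.job_done(): hands the job in; it is judged then, once.
The state is a dict: "clock": time; "qpos": joint angles; "dq": joint speeds; "joint_efforts": joint torques, N m; "position": TCP position; "tool_rot": TCP orientation; "ft_force": force on the tool from outside, world axes, zero at the start; "ft_torque": the same for the moment, N m; "gripper_width": finger opening in m; "grip_force": force on a finger pad.
Only numpy, scipy, OpenCV 4.12 (cv2) and the standard library are available. Lean on these libraries where they do the work, as an engineer would, in place of code of your own. Each camera call takes 0.05 s, during which the arm holds its last target. There are 200 camera calls.

### The job

Close the packed carton: fold its short flap right down first, then the long flap right down on top of it. Only when both lie shut, run out the gummed tape: reach under the overhanging nose of the tape machine, press the feed bar there all the way up from below, keep it up for about half a second, then let it drop back. Leave the other things on the bench where they are.

Things in the scene. Friction and masses are not known exactly. Their poses are not given: they have to be found in the camera images.
- carton: brown cardboard shipping carton, 160 mm (its x) by 150 mm (its y) and 90 mm high, held in a low frame of wooden battens (14 mm high, 11 mm wide all round) fixed to the bench. Filter cartridges inside stay below its rim. Origin: centre of its underside on the bench; z up. Its two end flaps are already tucked in; two flaps hinged along its long sides stand open
- short_flap (a joint): angle of the short flap (85 mm from crease to free edge, 158 mm wide, 3 mm thick), creased along the carton's rim at its own y = -75 mm, z = 90 mm: 0 = lying flat shut over the carton, 1.57 = standing upright, larger = leaning outward (up to 2.2). Starts open at 1.65 to 2.05. The crease is stiff enough that the flap stays where it is left; it takes less than 1 N to fold
- short_flap_edge (a point): middle of the free edge of the short flap
- long_flap (a joint): angle of the long flap (125 mm from crease to free edge, 158 mm wide, 3 mm thick), creased along the opposite rim at the carton's own y = +75 mm, z = 94 mm; same meaning and stiffness. Shut, it lies over the short flap, its top 98 mm above the bench. Starts open at 1.65 to 2.05
- long_flap_edge (a point): middle of the free edge of the long flap
- tape_machine: bench tape dispenser: grey painted housing fixed to the bench, 128 mm wide, roll of brown paper tape on top, white water bottle at its left side. Origin: on its centre line, at its underside; front faces its own -x, z up. Housing front face at its x = -60 mm; above it a nose 134 mm wide and 20 mm thick overhangs to x = -120 mm, underside at z = 166 mm, top 186 mm
- nose_lip (a point): middle of the lower front edge of the overhanging nose (the lip), 166 mm above the bench. The space under the nose is open to the front and both sides, down to the bench; only the feed bar hangs in it
- feed_bar (a joint): angle of the feed bar: 0 = at rest, drooping 0.44 rad below level; 0.44 = all the way up (level, at its stop). A bare metal flap, 90 mm wide, under the nose, hinged at its rear on the housing front (machine x = -66 mm, z = 142 mm), free edge 42 mm in front of the hinge. A spring returns it: lifting it at the free edge takes about 2.5 N at first and 5.5 N at the stop. The free edge rises 18 mm
- feed_bar_edge (a point): centre of the round bead (10 mm diameter, 90 mm wide) along the feed bar's free edge. At rest it is 124 mm above the bench, 42 mm below the underside of the nose and 16 mm behind the lip; all the way up it is 142 mm above the bench, 24 mm below the nose and 12 mm behind the lip
- tape_roll: bystander: roll of brown tape lying flat, 100 mm across, 48 mm high; origin at its underside
- blue_bottle: bystander: standing blue bottle, 63 mm across, 175 mm high; origin at its underside
- blue_cap: bystander: blue cap ring, 64 mm across, 28 mm high; origin at its underside
- notebook: bystander: notebook lying flat, 210 by 152 by 13 mm, with a marker on it; origin at its underside
- marker: bystander: marker pen lying on the notebook, 131 mm long, 20 mm thick; origin at its underside
- calipers: bystander: calipers lying flat, 230 by 62 mm; origin at its underside

How it is judged:
By the outcome, as a careful person would: the job done as asked, in the order asked, and still so for the second after the job is handed in, with the robot touching nothing.
It also fails if it takes over 56 s, if anything falls off the work surface, if the arm or the gripper's body presses on something with over 40 N, if the wrist force passes 120 N, or if a joint passes its speed limit or range.

## Working session

There is one attempt and no reset: what is moved stays moved. The work goes in short steps, Python scripts to look and compute and a tool call to move; the robot and the scene stay as the last step left them, time stands still between calls to the robot, and variables do not carry over. Pictures are saved under pics/ and viewed, at most 10 in all, crops included, and the job is handed in when it is done.

Besides the shell and the picture viewer there is one more tool, called as a command line: name --pt "numbers of a row" for each row, then --argument value for the rest. apply_moves: Moves the arm, as the interface text tells. Its arguments: {"type":"object","properties":{"plan":{"type":"array"}},"required":["plan"]}

```bash
mkdir -p pics
cat > h.py <<'E'
import numpy as np, cv2
from station import bot
def pts(name):
    rgb,d=bot.capture(name); m=bot.camera_model(name)
    v,u=np.indices(d.shape)
    x=(u-m['cx'])/m['fx']*d; y=(v-m['cy'])/m['fy']*d
    P=np.stack([x,-y,-d],-1)@np.array(m['rotation']).T+np.array(m['position'])
    P[d==0]=np.nan
    return rgb,P
E
python3 - <<'E'
from h import *
for n in ('scene','top'):
    rgb,P=pts(n); np.save(n+'.npy',P); cv2.imwrite(f'pics/{n}.png',rgb[...,::-1])
    m=bot.camera_model(n); print(n,m)
s=bot.get_state(); print(s)
E
```

```text
Traceback (most recent call last):
  File "h.py", line 7, in pts
    P=np.stack([x,-y,-d],-1)@np.array(m['rotation']).T+np.array(m['position'])
      ~~~~~~~~~~~~~~~~~~~~~~~~~~~~~~~~~~~~~~~~~~~~~~~~^~~~~~~~~~~~~~~~~~~~~~~~
ValueError: operands could not be broadcast together with shapes (384,512) (3,)
```

Run:
```python
from h import *
for n in ('scene','top','wrist'): print(n,bot.camera_model(n))
print(bot.get_state())
```

```text
scene {'fx': 352.223695840407, 'fy': 352.223695840407, 'cx': 254.92102479906967, 'cy': 187.1862758099641, 'position': array([ 0.10554546, -0.60282803,  0.85622773]), 'rotation': array([ 0.75162328, -0.01311151, -0.50813153])}
top {'fx': 449.2338323516834, 'fy': 449.2338323516834, 'cx': 254.2811469781621, 'cy': 183.01849250583277, 'position': array([ 0.28550559, -0.02282307,  1.50564188]), 'rotation': array([ 0.12094075, -0.00171546, -1.56270719])}
wrist {'fx': 323.3663930135959, 'fy': 323.3663930135959, 'cx': 252.4591941169931, 'cy': 189.43138113582597, 'position': array([0.12614394, 0.61757373, 0.38374697]), 'rotation': array([-0.29969491,  0.00239128,  1.24220072])}
{'clock': 0.05, 'qpos': array([-1.31021536,  0.41190074, -0.01274418,  1.59701332,  0.00562749,
        1.13430205, -0.08221472]), 'dq': array([-1.52849150e-03, -1.40843865e-03,  1.68225374e-03,  3.41021397e-05,
        9.31762924e-04, -1.28255213e-03, -4.32758331e-04]), 'joint_efforts': array([ 3.12797478e-03, -5.89644635e+01,  6.44580927e-01, -2.92031533e+01,
       -5.39091427e-02,  1.43664030e-02,  3.33972662e-05]), 'position': array([0.20167602, 0.59104524, 0.22182097]), 'tool_rot': array([-3.14000995e+00,  1.24415135e-04,  2.81286267e+00]), 'ft_force': array([-0.28734773,  0.71429269, -0.30673466]), 'ft_torque': array([-0.00833976, -0.01449186, -0.04760044]), 'grip_force': 0.0, 'gripper_width': 0.0877652929272128}
```

```bash
sed -i "s/np.array(m\['rotation'\]).T/R.from_euler('xyz',m['rotation']).as_matrix().T/; 1a from scipy.spatial.transform import Rotation as R" h.py
python3 - <<'E'
from h import *
for n in ('scene','top'):
    rgb,P=pts(n); np.save(n+'.npy',P); cv2.imwrite(f'pics/{n}.png',cv2.resize(rgb[...,::-1],(800,600)))
    print(np.nanmedian(P[...,2]), np.isnan(P[...,2]).mean())
E
```

```text
0.0011468402927975463 0.005071004231770833
-0.004042835174104309 0.004018147786458333
```

View pics/scene.png

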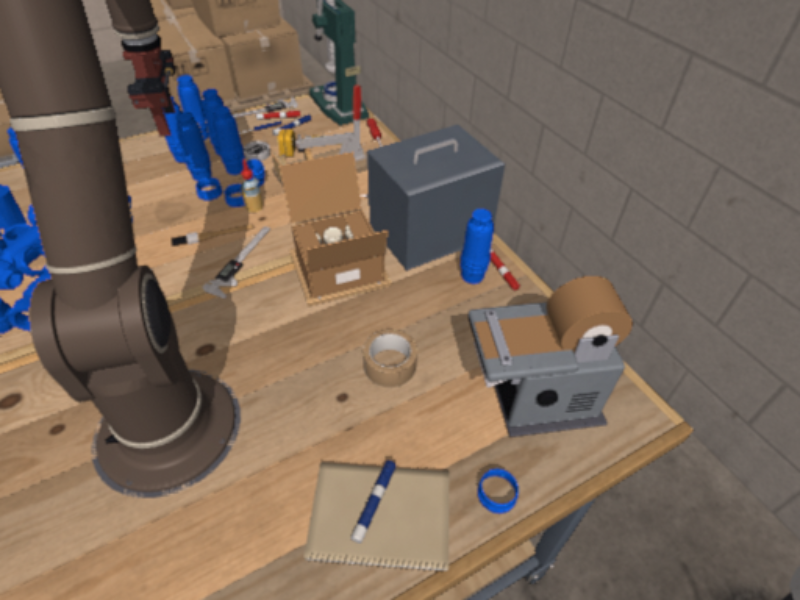

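View pics/top.png

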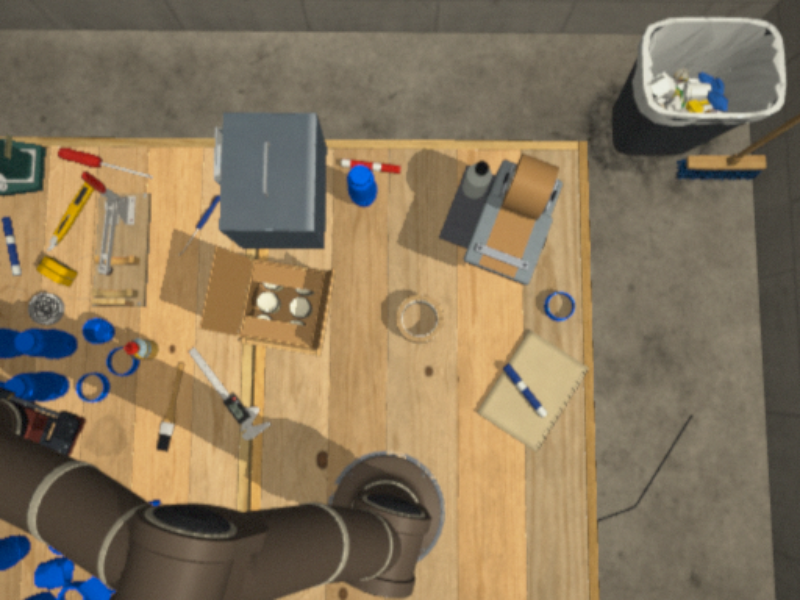

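Run:
```python
from h import *
S=np.load('scene.npy');T=np.load('top.npy')
C=np.vstack([S.reshape(-1,3),T.reshape(-1,3)]); C=C[~np.isnan(C[:,0])]
def box(x0,x1,y0,y1,z0,z1,C=C):
    return C[(C[:,0]>x0)&(C[:,0]<x1)&(C[:,1]>y0)&(C[:,1]<y1)&(C[:,2]>z0)&(C[:,2]<z1)]
# bench height, tops
for nm,Q in (('S',S),('T',T)):
    Q=Q.reshape(-1,3);Q=Q[~np.isnan(Q[:,0])]
    b=box(.3,.4,-.1,.1,-.03,.03,Q);print(nm,'bench',np.median(b[:,2]))
    n=box(.3,.95,-.6,-.1,.178,.195,Q)
    r=cv2.minAreaRect(n[:,:2].astype(np.float32)*1000);print('nose top',len(n),np.median(n[:,2]),r,cv2.boxPoints(r).tolist())
    t=box(.5,.95,.0,.5,.2,.45,Q);
    if len(t): r=cv2.minAreaRect(t[:,:2].astype(np.float32)*1000);print('toolbox',t.min(0),t.max(0),r)
    c=box(.3,.62,.05,.5,.025,.3,Q);print('cart',c.min(0),c.max(0))
    for z in np.arange(.03,.26,.02):
        k=box(.3,.62,.05,.5,z-.004,z+.004,Q)
        if len(k)>5:
            r=cv2.minAreaRect(k[:,:2].astype(np.float32)*1000);print(round(z,3),len(k),np.round(cv2.boxPoints(r)).astype(int).tolist())
```

```text
S bench 0.0008667632090795796
nose top 2465 0.18685196862636289 ((574.6239624023438, -244.9480438232422), (135.09056091308594, 216.78131103515625), 69.23735046386719) [[449.327880859375, -269.6825256347656], [652.03076171875, -346.53094482421875], [699.9200439453125, -220.21356201171875], [497.2171630859375, -143.36514282226562]]
toolbox [0.500377   0.13587288 0.20013505] [0.78154458 0.32266134 0.2380806 ] ((641.0735473632812, 229.64404296875), (280.6314697265625, 187.09861755371094), 0.2477603256702423)
cart [0.30984155 0.10315496 0.02501436] [0.61998381 0.49970503 0.2364779 ]
0.03 178 [[310, 499], [334, 119], [619, 136], [596, 517]]
0.05 188 [[313, 497], [334, 119], [618, 135], [597, 513]]
0.07 253 [[312, 499], [332, 120], [620, 135], [600, 514]]
0.09 623 [[318, 499], [333, 120], [620, 132], [605, 510]]
0.11 266 [[321, 499], [333, 113], [617, 122], [606, 507]]
0.13 268 [[331, 117], [619, 112], [623, 314], [334, 319]]
0.15 292 [[328, 113], [616, 104], [623, 316], [335, 325]]
0.17 307 [[328, 119], [611, 87], [636, 303], [353, 335]]
0.19 225 [[359, 337], [581, 103], [673, 190], [451, 
[... 577 characters left out ...]
[0.30598715 0.10013978 0.02537932] [0.61998618 0.49997205 0.23559667]
0.03 83 [[261, 480], [430, 60], [618, 135], [449, 556]]
0.05 61 [[222, 397], [530, 125], [628, 236], [320, 508]]
0.07 195 [[255, 472], [423, 56], [617, 135], [449, 550]]
0.09 861 [[317, 499], [331, 118], [608, 128], [595, 508]]
0.11 131 [[317, 500], [333, 112], [556, 121], [539, 509]]
0.13 126 [[334, 115], [616, 111], [618, 309], [337, 313]]
0.15 150 [[330, 114], [614, 102], [623, 309], [339, 321]]
0.17 197 [[326, 113], [598, 89], [617, 307], [345, 331]]
0.19 118 [[358, 334], [548, 135], [634, 217], [444, 416]]
0.21 321 [[341, 162], [617, 130], [638, 309], [362, 341]]
0.23 6 [[612, 223], [620, 222], [620, 226], [612, 226]]
```

Run:
```python
from h import *
for nm in ('scene','top'):
    Q=np.load(nm+'.npy').reshape(-1,3);Q=Q[~np.isnan(Q[:,0])]
    Q=Q[(Q[:,0]>.31)&(Q[:,0]<.498)&(Q[:,1]>.09)&(Q[:,1]<.40)]
    for z in np.arange(.04,.24,.01):
        for lab,k in (('short',Q[Q[:,1]<.2]),('long',Q[Q[:,1]>.24])):
            k=k[abs(k[:,2]-z)<.004]
            if lab=='long' and z<.1: continue
            if len(k)>5:
                r=cv2.minAreaRect(k[:,:2].astype(np.float32)*1000);print(nm,lab,round(z,3),len(k),np.round(cv2.boxPoints(r)).astype(int).tolist())
    k=Q[abs(Q[:,2]-.09)<.006]; 
    r=cv2.minAreaRect(k[:,:2].astype(np.float32)*1000);print(nm,'rim',r,np.round(cv2.boxPoints(r)).astype(int).tolist())
```

```text
scene short 0.04 83 [[323, 156], [474, 95], [488, 129], [337, 190]]
scene short 0.05 88 [[319, 159], [468, 88], [487, 128], [338, 199]]
scene short 0.06 91 [[321, 157], [473, 93], [489, 130], [337, 195]]
scene short 0.07 91 [[322, 155], [474, 93], [488, 129], [337, 191]]
scene short 0.08 103 [[319, 155], [469, 87], [488, 129], [338, 197]]
scene short 0.09 59 [[330, 145], [487, 124], [497, 199], [341, 221]]
scene short 0.1 73 [[332, 145], [485, 121], [485, 125], [333, 149]]
scene long 0.1 92 [[357, 299], [498, 277], [499, 289], [359, 311]]
scene short 0.11 65 [[332, 143], [483, 117], [484, 123], [333, 149]]
scene long 0.11 105 [[356, 301], [496, 276], [498, 288], [358, 313]]
scene short 0.12 68 [[335, 138], [482, 115], [483, 120], [335, 144]]
scene long 0.12 108 [[356, 306], [496, 282], [498, 294], [358, 318]]
scene short 0.13 71 [[331, 135], [484, 111], [485, 117], [332, 141]]
scene long 0.13 108 [[356, 307], [496, 283], [499, 297], [359, 321]]
scene short 0.14 79 [[329, 134], [482, 109], [483, 113], [330, 138]]
scene long 0.14 108 [[357, 312], [496, 290], [498, 303], [360, 325]]
sce
[... 1967 characters left out ...]
[360, 321]]
top short 0.16 23 [[327, 126], [482, 103], [482, 106], [328, 129]]
top long 0.16 79 [[358, 317], [495, 296], [496, 305], [359, 325]]
top short 0.17 53 [[327, 122], [480, 98], [481, 102], [328, 127]]
top long 0.17 89 [[357, 322], [496, 300], [498, 309], [359, 332]]
top long 0.18 77 [[360, 324], [497, 302], [498, 311], [362, 333]]
top long 0.19 90 [[359, 328], [496, 307], [498, 315], [360, 337]]
top long 0.2 89 [[363, 330], [497, 310], [498, 322], [365, 341]]
top long 0.21 55 [[361, 334], [496, 314], [497, 321], [362, 341]]
top rim ((419.81463623046875, 211.48056030273438), (157.29348754882812, 159.70501708984375), 81.00404357910156) [[329, 146], [486, 121], [511, 277], [353, 302]]
```

```bash
cat >> h.py <<'E'
c,s=np.cos(-.157),np.sin(-.157)
def cart(xc,yc,z): return np.array([.420+c*xc-s*yc,.2135+s*xc+c*yc,z])
def mach(xm,ym,z):  # machine frame
    a,b=.933,-.359
    return np.array([.5847+a*xm-b*ym,-.2511+b*xm+a*ym,z])
def down(psi,tilt=0): # tool down, yaw psi
    return R.from_euler('xyz',[np.pi,0,psi])
def plan(wps,step=.041,rot=.12,grip=0):
    st=bot.get_state(); p=np.array(st['position']); r=R.from_euler('xyz',st['tool_rot'])
    print(p.round(4),st['ft_force'].round(1),'q',st['qpos'].round(2))
    for q,Rt,*sp in wps:
        stp=sp[0] if sp else step
        v=(r.inv()*Rt).as_rotvec(); n=int(np.ceil(max(np.linalg.norm(q-p)/stp,np.linalg.norm(v)/rot,1)))
        R0=r; key=[p+(q-p)*k/n for k in range(1,n+1)]
        print('->',np.round(q,3))
        for k in range(n):
            d=r.inv().apply(key[k]-p)*100; w=(r.inv()*(R0*R.from_rotvec(v*(k+1)/n))).as_rotvec()
            d=d.round(2); w=w.round(3)
            print([*map(float,d),*map(float,w),grip],end=',\n' if k%5==4 or k==n-1 else ',')
            p=p+r.apply(d/100); r=r*R.from_rotvec(w)
E
python3 - <<'E'
from h import *
Q=np.vstack([np.load(n+'.npy').reshape(-1,3) for n in('top','scene')])
t=Q[(Q[:,2]>.222)&(Q[:,2]<.232)&(Q[:,0]>.4)&(Q[:,0]<.85)&(Q[:,1]>0)&(Q[:,1]<.5)]
r=cv2.minAreaRect(t[:,:2].astype(np.float32)*1000);print('toolbox',np.round(cv2.boxPoints(r)))
p0=bot.get_state()['position']
D=down(1.413)
plan([(p0+[0.02,-.05,.10],D),(cart(-.015,-.155,.33),D),(cart(-.015,-.155,.15),D)])
E
```

```text
toolbox [[612. 230.]
 [612. 222.]
 [713. 222.]
 [713. 230.]]
[0.2017 0.5912 0.222 ] [ 0.5 -0.2 -0.1] q [-1.31  0.41 -0.01  1.6   0.01  1.13 -0.08]
-> [0.222 0.541 0.322]
[-0.29, -0.34, -0.83, -0.0, 0.0, 0.117, 0],[-0.33, -0.31, -0.84, -0.0, 0.0, 0.116, 0],[-0.37, -0.26, -0.83, -0.0, 0.0, 0.117, 0],[-0.39, -0.22, -0.83, -0.0, 0.0, 0.117, 0],[-0.41, -0.18, -0.83, -0.0, 0.0, 0.116, 0],
[-0.43, -0.12, -0.84, -0.0, 0.001, 0.117, 0],[-0.45, -0.07, -0.83, -0.0, -0.0, 0.117, 0],[-0.45, -0.02, -0.83, -0.001, -0.0, 0.116, 0],[-0.44, 0.03, -0.84, 0.0, -0.0, 0.117, 0],[-0.44, 0.08, -0.83, 0.0, -0.0, 0.117, 0],
[-0.43, 0.14, -0.83, 0.0, -0.0, 0.116, 0],[-0.41, 0.18, -0.84, 0.0, -0.0, 0.117, 0],
-> [0.381 0.063 0.33 ]
[-3.44, 1.79, -0.06, 0.0, -0.0, -0.0, 0],[-3.44, 1.79, -0.06, 0.0, -0.0, -0.0, 0],[-3.44, 1.79, -0.06, 0.0, -0.0, -0.0, 0],[-3.45, 1.78, -0.06, 0.0, -0.0, -0.0, 0],[-3.44, 1.79, -0.07, 0.0, -0.0, -0.0, 0],
[-3.44, 1.79, -0.06, 0.0, -0.0, -0.0, 0],[-3.44, 1.79, -0.06, 0.0, -0.0, -0.0, 0],[-3.44, 1.79, -0.06, 0.0, -0.0, -0.0, 0],[-3.44, 1.79, -0.06, 0.0, -0.0, -0.0, 0],[-3.45, 1.79, -0.06, 0.0, -0.0, -0.0, 0],
[-3.44, 1.78, -0.06, 0.0, -0.0, -0.0, 0],[-3.44, 1.79, -0.06, 0.0, -0.0, -0.0, 0],[-3.44, 1.79, -0.07, 0.0, -0.0, -0.0, 0],
-> [0.381 0.063 0.15 ]
[-0.0, 0.0, 3.6, 0.0, -0.0, -0.0, 0],[-0.0, 0.0, 3.6, 0.0, -0.0, -0.0, 0],[-0.0, 0.0, 3.6, 0.0, -0.0, -0.0, 0],[-0.0, 0.0, 3.6, 0.0, -0.0, -0.0, 0],[-0.0, 0.0, 3.6, 0.0, -0.0, -0.0, 0],
```

apply_moves --pt "-0.4 0 -2 0 0 0.117 0" --pt "-0.4 0 -2 0 0 0.117 0" --pt "-0.4 0 -2 0 0 0.117 0" --pt "-0.4 0 -2 0 0 0.117 0" --pt "-0.4 0 -2 0 0 0.117 0"

```text
clock: 0.57
position: [0.2186, 0.5807, 0.3233]
tool_rot: [-3.141, 0.0, 2.222]
ft_force: [0.4, 0.3, -0.7]
gripper_width: 0.058
grip_force: 0.0
```

apply_moves --pt "-0.4 0 -0.5 0 0 0.117 0" --pt "-0.4 0 0 0 0 0.117 0" --pt "-0.4 0 0 0 0 0.117 0" --pt "-0.4 0 0 0 0 0.117 0" --pt "-0.4 0 0 0 0 0.117 0"

```text
clock: 0.98
position: [0.2267, 0.5627, 0.3274]
tool_rot: [-3.141, 0.0, 1.637]
ft_force: [-0.8, 0.6, 0.3]
gripper_width: 0.0244
grip_force: 0.0
```

apply_moves --pt "-0.4 0 0 0 0 0.117 0" --pt "-0.4 0 0 0 0 0.116 0" --pt "-3.4 1.8 0 0 0 0 0" --pt "-3.4 1.8 0 0 0 0 0" --pt "-3.4 1.8 0 0 0 0 0"

```text
clock: 1.4
position: [0.2636, 0.4443, 0.3269]
tool_rot: [3.142, 0.001, 1.411]
ft_force: [0.8, -0.3, 0.2]
gripper_width: 0.0007
grip_force: 0.0
```

apply_moves --pt "-3.4 1.8 0 0 0 0 0" --pt "-3.4 1.8 0 0 0 0 0" --pt "-3.4 1.8 0 0 0 0 0" --pt "-3.4 1.8 0 0 0 0 0" --pt "-3.4 1.8 0 0 0 0 0"

```text
clock: 1.82
position: [0.3254, 0.2615, 0.3275]
tool_rot: [-3.141, -0.0, 1.41]
ft_force: [0.7, -0.0, 0.7]
gripper_width: 0.0007
grip_force: 0.0
```

Run:
```python
from h import *
D=down(1.413)
plan([(cart(-.015,-.155,.32),D),(cart(-.015,-.155,.15),D)])
```

```text
[0.3254 0.2615 0.3275] [ 0.7 -0.   0.7] q [-1.22 -0.06  0.41  1.92  0.03  1.28 -0.98]
-> [0.381 0.063 0.32 ]
[-3.12, 1.44, 0.12, -0.0, -0.0, -0.001, 0],[-3.12, 1.45, 0.13, -0.0, -0.0, -0.0, 0],[-3.13, 1.44, 0.12, -0.0, -0.0, -0.001, 0],[-3.12, 1.44, 0.13, -0.0, -0.0, -0.0, 0],[-3.12, 1.44, 0.12, -0.0, -0.0, -0.001, 0],
[-3.13, 1.43, 0.12, -0.0, -0.0, -0.0, 0],
-> [0.381 0.063 0.15 ]
[-0.0, 0.0, 3.4, -0.0, -0.0, -0.0, 0],[-0.0, 0.0, 3.4, -0.0, -0.0, -0.0, 0],[-0.0, 0.0, 3.4, -0.0, -0.0, -0.0, 0],[-0.0, 0.0, 3.4, -0.0, -0.0, -0.0, 0],[-0.0, 0.01, 3.4, -0.0, -0.0, -0.0, 0],
```

apply_moves --pt "-3.1 1.4 0.1 0 0 0 0" --pt "-3.1 1.4 0.1 0 0 0 0" --pt "-3.1 1.4 0.1 0 0 0 0" --pt "-3.1 1.4 0.1 0 0 0 0" --pt "-3.1 1.4 0.1 0 0 0 0"

```text
clock: 2.23
position: [0.3695, 0.0974, 0.3225]
tool_rot: [-3.141, -0.001, 1.41]
ft_force: [1.2, 0.7, 0.7]
gripper_width: 0.0003
grip_force: 0.0
```

apply_moves --pt "-3.1 1.5 0.1 0 0 0 0" --pt "0 0 4 0 0 0 0" --pt "0 0 4 0 0 0 0" --pt "0 0 4 0 0 0 0" --pt "0 0 4 0 0 0 0"

```text
clock: 2.65
position: [0.3794, 0.0659, 0.1606]
tool_rot: [3.14, -0.002, 1.409]
ft_force: [0.2, 1.7, 1.1]
gripper_width: 0.0003
grip_force: 0.0
```

Run:
```python
from h import *
D=down(1.413)
plan([(cart(-.015,-.155,.15),D),(cart(-.015,-.055,.15),D,.02)])
rgb,P=pts('scene'); cv2.imwrite('pics/s2.png',cv2.resize(rgb[60:330,100:420,::-1],(800,675))[:600])
```

```text
[0.3794 0.0659 0.1606] [0.2 1.7 1.1] q [-1.03  0.06  0.78  2.25 -0.06  0.85 -0.37]
-> [0.381 0.063 0.15 ]
[-0.28, 0.21, 1.06, 0.002, -0.002, -0.004, 0],
-> [0.397 0.162 0.15 ]
[2.0, -0.0, -0.0, -0.0, 0.0, -0.0, 0],[2.0, -0.01, -0.0, -0.0, 0.0, -0.0, 0],[2.0, 0.0, -0.0, -0.0, 0.0, -0.0, 0],[2.0, -0.0, -0.0, -0.0, 0.0, -0.0, 0],[2.0, -0.0, -0.0, -0.0, 0.0, -0.0, 0],
```

View pics/s2.png

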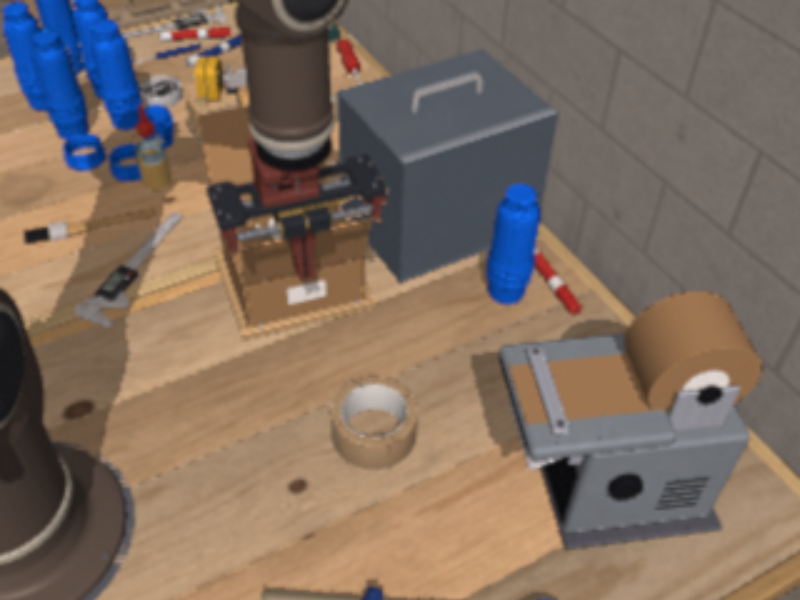

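The picture shows the closed fingers (300,265) outside the still-open short flap, with the body clear of the toolbox. I'll push now.

apply_moves --pt "2 0 0.8 0 0 0 0" --pt "2 0 0 0 0 0 0" --pt "2 0 0 0 0 0 0" --pt "2 0 0 0 0 0 0" --pt "1.8 0 0 0 0 0 0"

```text
clock: 3.12
position: [0.3951, 0.1643, 0.1546]
tool_rot: [-3.141, -0.0, 1.41]
ft_force: [-0.0, -2.0, -0.6]
gripper_width: 0.0003
grip_force: 0.4
```

apply_moves --pt "1 0 1 0 0 0 0" --pt "0.8 0 1.2 0 0 0 0" --pt "0.5 0 1 0 0 0 0" --pt "0.3 0 1 0 0 0 0" --pt "0.2 0 0.6 0 0 0 0"

```text
clock: 3.53
position: [0.3993, 0.1909, 0.1049]
tool_rot: [-3.141, 0.0, 1.41]
ft_force: [-1.0, -0.4, 0.8]
gripper_width: 0.0002
grip_force: 0.3
```

Run:
```python
from h import *
D=down(1.413)
plan([(cart(-.015,-.025,.091),D)])
```

```text
[0.3993 0.1909 0.1049] [-1.  -0.4  0.8] q [-1.1   0.3   0.65  2.18 -0.26  0.74 -0.43]
-> [0.401 0.191 0.091]
[0.06, 0.19, 1.39, -0.001, 0.0, -0.003, 0],
```

apply_moves --pt "0 0 0.6 0 0 0 0" --pt "0 0 0.4 0 0 0 0" --pt "0 0 0.2 0 0 0 0"

```text
clock: 3.78
position: [0.3994, 0.1901, 0.0933]
tool_rot: [-3.141, 0.0, 1.409]
ft_force: [-3.5, -1.1, 15.4]
gripper_width: 0.0008
grip_force: 8.1
```

apply_moves --pt "0 0 0.2 0 0 0 0" --pt "0 0 0.1 0 0 0 0" --pt "0 0 0 0 0 0 0"

```text
clock: 4.03
position: [0.3996, 0.1902, 0.0928]
tool_rot: [-3.14, -0.002, 1.408]
ft_force: [-11.2, -4.9, 39.1]
gripper_width: 0.0008
grip_force: 19.3
```

apply_moves --pt "0 0 -2 0 0 0 0" --pt "0 0 -4 0 0 0 0" --pt "0 0 -4 0 0 0 0" --pt "0 0 -4 0 0 0 0" --pt "0 -0.2 -4 0 0 0 0"

```text
clock: 4.45
position: [0.3976, 0.1897, 0.2727]
tool_rot: [3.141, -0.0, 1.408]
ft_force: [0.5, 0.9, -0.8]
gripper_width: 0.0006
grip_force: 0.0
```

apply_moves --pt "2.5 -0.2 -2.5 0 0 0 0" --pt "3.5 -0.2 -1.5 0 0 0 0" --pt "4 -0.2 0 0 0 0 0" --pt "4 0 0 0 0 0 0" --pt "4 0 0 0 0 0 0"

```text
clock: 4.87
position: [0.4206, 0.3711, 0.3114]
tool_rot: [-3.141, -0.002, 1.41]
ft_force: [0.7, -0.5, -0.0]
gripper_width: 0.0009
grip_force: 0.0
```

Run:
```python
from h import *
D=down(1.413)
plan([(cart(-.02,.17,.31),D),(cart(-.02,.17,.17),D)])
rgb,P=pts('top'); cv2.imwrite('pics/t2.png',cv2.resize(rgb[110:260,60:260,::-1],(800,600)))
```

```text
[0.4206 0.3711 0.3114] [ 0.7 -0.5 -0. ] q [-1.33  0.26  0.65  1.66 -0.17  1.27 -0.8 ]
-> [0.427 0.385 0.31 ]
[1.42, 0.4, 0.14, -0.0, -0.002, -0.003, 0],
-> [0.427 0.385 0.17 ]
[0.0, -0.0, 3.5, -0.0, 0.0, -0.0, 0],[0.0, -0.0, 3.5, -0.0, 0.0, -0.0, 0],[0.0, -0.0, 3.5, -0.0, 0.0, -0.0, 0],[0.0, -0.0, 3.5, -0.0, 0.0, -0.0, 0],
```

View pics/t2.png

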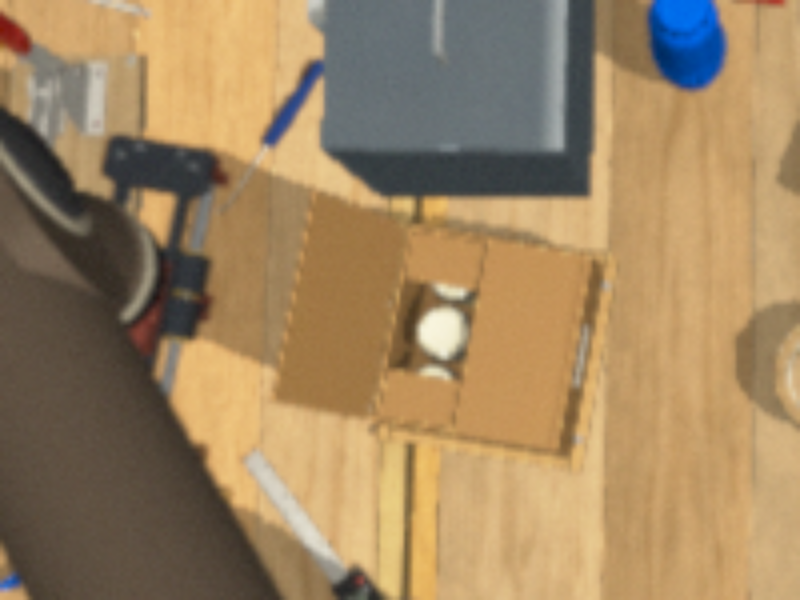

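Picture: the short flap lies shut (470–590, 240–450), the long flap is open at left (280–400), and the gripper is clear beyond it.

apply_moves --pt "1.4 0.4 3.4 0 0 0 0" --pt "0 0 3.5 0 0 0 0" --pt "0 0 3.5 0 0 0 0" --pt "0 0 3.5 0 0 0 0" --pt "-2.3 0 0 0 0 0 0"

```text
clock: 5.33
position: [0.4193, 0.3606, 0.1643]
tool_rot: [-3.137, 0.009, 1.414]
ft_force: [-1.6, -0.4, 0.9]
gripper_width: 0.0001
grip_force: 0.0
```

apply_moves --pt "-2.3 0 0 0 0 0 0" --pt "-2.3 0 0 0 0 0 0" --pt "-2.3 0 0 0 0 0 0" --pt "-2.3 0 0 0 0 0 0" --pt "-1.6 0 0 0 0 0 0"

```text
clock: 5.75
position: [0.4053, 0.2509, 0.1717]
tool_rot: [-3.141, 0.0, 1.408]
ft_force: [-0.8, 0.9, -0.2]
gripper_width: 0.0004
grip_force: 0.2
```

apply_moves --pt "-1.6 0 1.4 0 0 0 0" --pt "-1.3 0 1.7 0 0 0 0" --pt "-0.8 0 1 0 0 0 0" --pt "-0.5 0 1 0 0 0 0" --pt "-0.3 0 0.9 0 0 0 0"

```text
clock: 6.17
position: [0.3983, 0.2081, 0.1113]
tool_rot: [-3.141, -0.0, 1.409]
ft_force: [-0.8, 1.6, -0.6]
gripper_width: 0.0004
grip_force: 0.1
```

apply_moves --pt "-0.2 0 0.6 0 0 0 0" --pt "0 0 0.2 0 0 0 0" --pt "0 0 0 0 0 0 0"

```text
clock: 6.42
position: [0.3981, 0.207, 0.1034]
tool_rot: [-3.141, 0.001, 1.41]
ft_force: [-0.1, -0.1, 0.5]
gripper_width: 0.0004
grip_force: 0.0
```

apply_moves --pt "0 0 0.4 0 0 0 0" --pt "0 0 0.3 0 0 0 0" --pt "0 0 0 0 0 0 0"

```text
clock: 6.67
position: [0.3987, 0.2076, 0.0973]
tool_rot: [3.141, -0.001, 1.41]
ft_force: [-3.4, -1.3, 13.6]
gripper_width: 0.0003
grip_force: 6.5
```

apply_moves --pt "0 0 0.2 0 0 0 0" --pt "0 0 0 0 0 0 0"

```text
clock: 6.83
position: [0.3988, 0.2076, 0.0965]
tool_rot: [-3.141, -0.002, 1.41]
ft_force: [-7.6, -4.6, 34.6]
gripper_width: 0.0005
grip_force: 17.3
```

apply_moves --pt "0 0 -2 0 0 0 0" --pt "0 0 -4 0 0 0 0" --pt "0 0 -4 0 0 0 0" --pt "0 0 -4 0 0 0 0" --pt "0 0 -4 0 0 0 0"

```text
clock: 7.25
position: [0.398, 0.2067, 0.2767]
tool_rot: [3.141, -0.0, 1.409]
ft_force: [0.5, 2.2, -0.6]
gripper_width: 0.0004
grip_force: 0.0
```

Run:
```python
from h import *
D=down(2.775)
plan([(mach(-.15,0,.32),D)])
rgb,P=pts('top');np.save('top3.npy',P)
Q=P.reshape(-1,3)
for x in(-.06,0,.06):
  for y in (-.06,-.03,0,.03,.06):
    q=cart(x,y,0);m=(abs(Q[:,0]-q[0])<.006)&(abs(Q[:,1]-q[1])<.006)
    print(round(float(np.nanmedian(Q[m,2])),3),end=' ')
  print()
```

```text
[0.398  0.2067 0.2767] [ 0.5  2.2 -0.6] q [-1.26  0.03  0.71  1.96 -0.02  1.16 -0.71]
-> [ 0.445 -0.197  0.32 ]
[-3.26, 0.93, -0.36, 0.0, 0.0, -0.114, 0],[-3.34, 0.54, -0.36, 0.0, 0.0, -0.114, 0],[-3.39, 0.17, -0.36, 0.0, 0.0, -0.113, 0],[-3.38, -0.22, -0.37, 0.0, 0.0, -0.114, 0],[-3.33, -0.6, -0.36, 0.0, 0.0, -0.114, 0],
[-3.25, -0.98, -0.36, 0.0, 0.0, -0.114, 0],[-3.11, -1.34, -0.36, 0.0, 0.0, -0.114, 0],[-2.94, -1.68, -0.36, 0.0, 0.0, -0.113, 0],[-2.73, -2.01, -0.36, 0.0, 0.0, -0.114, 0],[-2.49, -2.3, -0.36, 0.0, 0.0, -0.114, 0],
[-2.21, -2.58, -0.36, 0.0, 0.0, -0.114, 0],[-1.9, -2.8, -0.37, 0.0, 0.0, -0.114, 0],
0.706 0.698 0.691 0.661 nan 
0.656 0.678 0.669 0.655 nan 
0.092 0.395 0.395 0.093 nan
  return np.nanmean(a, axis, out=out, keepdims=keepdims)
```

apply_moves --pt "-3.3 0.9 -0.4 0 0 -0.114 0" --pt "-3.3 0.5 -0.4 0 0 -0.114 0" --pt "-3.4 0.2 -0.4 0 0 -0.114 0" --pt "-3.4 -0.2 -0.4 0 0 -0.114 0" --pt "-3.3 -0.6 -0.4 0 0 -0.114 0"

```text
clock: 7.72
position: [0.4175, 0.0375, 0.2949]
tool_rot: [3.141, -0.001, 1.986]
ft_force: [0.8, 0.0, 0.2]
gripper_width: 0.0003
grip_force: 0.0
```

apply_moves --pt "-3.2 -1 -0.4 0 0 -0.114 0" --pt "-3.1 -1.3 -0.4 0 0 -0.114 0" --pt "-2.9 -1.7 -0.4 0 0 -0.114 0" --pt "-2.7 -2 -0.4 0 0 -0.114 0" --pt "-2.5 -2.3 -0.4 0 0 -0.114 0"

```text
clock: 8.13
position: [0.4342, -0.1147, 0.313]
tool_rot: [3.139, -0.001, 2.502]
ft_force: [0.3, -0.1, 0.1]
gripper_width: 0.0003
grip_force: 0.0
```

apply_moves --pt "-2.2 -2.6 -0.4 0 0 -0.114 0" --pt "-1.9 -2.8 -0.4 0 0 -0.114 0" --pt "0 0 0 0 0 0 0"

```text
clock: 8.38
position: [0.4361, -0.1584, 0.3174]
tool_rot: [-3.141, -0.003, 2.644]
ft_force: [-0.6, -0.4, 0.3]
gripper_width: 0.0003
grip_force: 0.0
```

Run:
```python
from h import *
for n in('top','scene'):
  rgb,P=pts(n);np.save(n+'3.npy',P); Q=P.reshape(-1,3); print(n)
  for x in(-.06,0,.06):
    print([round(float(np.median(Q[(np.hypot(*(Q[:,:2]-cart(x,y,0)[:2]).T)<.007),2])),4) for y in (-.06,-.03,0,.03,.06)])
D=down(2.775)
plan([(mach(-.16,0,.30),D*R.from_euler('y',-1.0))])
```

```text
top
[0.0931, 0.0951, 0.097, 0.0961, 0.0956]
[0.0926, 0.0954, 0.096, 0.0942, 0.0952]
[0.0918, 0.0941, 0.0968, 0.0973, 0.0953]
scene
[0.094, 0.0975, 0.0984, 0.0998, 0.0982]
[0.0935, 0.0988, 0.0982, 0.0979, 0.0982]
[0.0933, 0.0979, 0.0979, 0.0981, 0.0983]
[ 0.4359 -0.1554  0.3166] [-0.  -0.1 -0.4] q [-1.01  0.05  1.34  1.88 -0.06  1.26  1.41]
-> [ 0.435 -0.194  0.3  ]
[-0.2, -0.37, 0.18, -0.008, -0.111, -0.014, 0],[-0.18, -0.38, 0.21, -0.008, -0.112, -0.014, 0],[-0.14, -0.38, 0.21, -0.007, -0.111, -0.014, 0],[-0.12, -0.39, 0.23, -0.008, -0.112, -0.014, 0],[-0.08, -0.39, 0.24, -0.008, -0.111, -0.014, 0],
[-0.06, -0.39, 0.24, -0.008, -0.112, -0.015, 0],[-0.02, -0.39, 0.24, -0.008, -0.111, -0.014, 0],[0.02, -0.4, 0.24, -0.008, -0.112, -0.014, 0],[0.04, -0.4, 0.24, -0.007, -0.111, -0.014, 0],
```

apply_moves --pt "-0.2 -0.4 0 0 -0.11 -0.014 0" --pt "-0.2 -0.4 0 0 -0.11 -0.014 0" --pt "-0.2 -0.4 0 0 -0.11 -0.014 0" --pt "-0.1 -0.4 0 0 -0.11 -0.014 0" --pt "-0.1 -0.4 0 0 -0.11 -0.014 0"

```text
clock: 8.9
position: [0.4281, -0.1676, 0.3148]
tool_rot: [-3.129, 0.344, 2.692]
ft_force: [0.0, -1.7, 0.1]
gripper_width: 0.0001
grip_force: 0.0
```

Run:
```python
from h import *
D=down(2.775)
plan([(mach(-.16,0,.30),D*R.from_euler('y',-1.0))])
```

```text
[ 0.4281 -0.1676  0.3148] [ 0.  -1.7  0.1] q [-0.61 -0.29  0.64  2.12  0.39  0.97  0.98]
-> [ 0.435 -0.194  0.3  ]
[-0.2, -0.33, 0.34, -0.011, -0.109, -0.01, 0],[-0.15, -0.34, 0.35, -0.011, -0.11, -0.011, 0],[-0.12, -0.35, 0.36, -0.011, -0.109, -0.01, 0],[-0.07, -0.35, 0.37, -0.01, -0.11, -0.01, 0],[-0.02, -0.35, 0.38, -0.011, -0.109, -0.011, 0],
[0.01, -0.36, 0.36, -0.011, -0.109, -0.01, 0],
```

```bash
cat > kin.py <<'E'
from h import *
from scipy.optimize import least_squares
data=[([-1.31021536,.41190074,-.01274418,1.59701332,.00562749,1.13430205,-.08221472],[.20167602,.59104524,.22182097],[-3.14001,.000124,2.81286]),
([-1.22,-.06,.41,1.92,.03,1.28,-.98],[.3254,.2615,.3275],[-3.141,0,1.41]),
([-1.03,.06,.78,2.25,-.06,.85,-.37],[.3794,.0659,.1606],[3.14,-.002,1.409]),
([-1.1,.3,.65,2.18,-.26,.74,-.43],[.3993,.1909,.1049],[-3.141,0,1.41]),
([-1.33,.26,.65,1.66,-.17,1.27,-.8],[.4206,.3711,.3114],[-3.141,-.002,1.41]),
([-1.26,.03,.71,1.96,-.02,1.16,-.71],[.398,.2067,.2767],[3.141,0,1.409]),
([-1.01,.05,1.34,1.88,-.06,1.26,1.41],[.4359,-.1554,.3166],[-3.141,-.003,2.648]),
([-.61,-.29,.64,2.12,.39,.97,.98],[.4281,-.1676,.3148],[-3.129,.344,2.692])]
e=lambda a,q:R.from_euler(a,q)
def fk(q,p):
    r=e('z',-q[0]); x=np.array([0,0,p[0]])
    r=r*e('y',q[1]); x=x+r.apply(p[1:4]); r=r*e('z',-q[2])*e('y',q[3]); x=x+r.apply(p[4:7])
    r=r*e('z',-q[4])*e('y',q[5]); x=x+r.apply(p[7:10]); r=r*e('z',-q[6]+p[10])
    return x,r
if __name__=='__main__':
    def res(p):
        o=[]
        for q,x,a in data:
            X,r=fk(q,p); o+=[*(X-x),*(.3*(r.inv()*e('xyz',a)).as_rotvec())]
        return np.r_[o,.003*np.array(p)[[1,2,4,5,7,8]]]
    best=min((least_squares(res,[.35,0,0,.4,0,0,.4,0,0,.3,a]) for a in(0,1.57,3.14,-1.57)),key=lambda s:s.cost)
    print(best.cost,best.x.round(3)); print(best.fun[:48].reshape(-1,6).round(3)); np.save('kin.npy',best.x)
E
python3 kin.py
```

```text
6.135594310740272e-05 [ 2.79e-01 -1.00e-03 -2.90e-02  5.31e-01 -1.00e-03 -2.10e-02  4.51e-01
 -2.00e-03  2.00e-03  3.53e-01  1.57e+00]
[[-0.001 -0.001  0.001 -0.     0.     0.   ]
 [ 0.002 -0.001 -0.002  0.001  0.002  0.   ]
 [-0.     0.    -0.001 -0.001 -0.     0.001]
 [ 0.001 -0.002 -0.001  0.     0.002  0.003]
 [-0.001  0.005  0.001  0.    -0.002  0.002]
 [ 0.001 -0.004  0.001 -0.     0.    -0.002]
 [-0.001  0.001 -0.     0.002 -0.002 -0.005]
 [ 0.     0.001  0.001  0.     0.001  0.   ]]
```

```bash
cat > ik.py <<'E'
from kin import *
p=np.load('kin.npy')
lo=np.array([-2.95,-.29,-1.47,.14,-1.03,.13,-2.86])+.04;hi=np.array([2.95,1.99,1.44,2.54,4.17,1.85,2.86])-.04
def tool(az,tilt,roll): # az world of tool z, tilt from down; roll about tool z; roll 0: tool x in vertical plane
    return e('z',az)*e('x',np.pi)*e('y',tilt)*e('z',roll)
def ik(x,r,seeds):
    best=None
    for s in seeds:
        f=lambda q:(lambda X,rr:np.r_[X-x,.2*(rr.inv()*r).as_rotvec()])(*fk(q,p))
        o=least_squares(f,np.clip(s,lo+.01,hi-.01),bounds=(lo,hi),max_nfev=60)
        if best is None or o.cost<best.cost: best=o
        if best.cost<1e-7: break
    return np.sqrt(2*best.cost),best.x
E
python3 - <<'E'
from ik import *
rng=np.random.default_rng(0); q0=data[-1][0]
print(tool(.3,1,0).apply([0,0,1]))
m=np.arctan2(-.359,.933)
for daz in (0,.5,1.0,1.5,-.5,-1.,-1.5):
    for tilt in (.6,.8,1.0,1.2,1.4,1.57):
        out=[]
        for roll in (0,np.pi/2,np.pi,-np.pi/2):
            t=mach(-.10,0,.115)
            c_,q=ik(t,tool(m+daz,tilt,roll),[q0]+[rng.uniform(lo,hi) for _ in range(4)])
            if c_<.005: out.append((round(roll,2),q.round(2).tolist()))
        print(daz,tilt,len(out),out[:1])
E
```

```text
[ 0.80388794  0.24867168 -0.54030231]
0 0.6 4 [(0, [0.75, 0.25, -0.5, 2.38, 1.95, 0.17, 2.73])]
0 0.8 4 [(0, [1.32, 0.56, -1.21, 2.5, 2.3, 0.69, 2.56])]
0 1.0 0 []
0 1.2 0 []
0 1.4 0 []
0 1.57 0 []
0.5 0.6 4 [(0, [1.16, 0.35, -0.7, 2.29, -0.97, 0.17, 0.04])]
0.5 0.8 4 [(0, [1.36, 0.46, -0.82, 2.38, 4.13, 0.27, 1.36])]
0.5 1.0 3 [(1.57, [1.51, 0.65, -0.9, 2.45, 3.87, 0.48, 0.25])]
0.5 1.2 4 [(0, [1.53, 0.84, -0.82, 2.49, 3.95, 0.73, 1.98])]
0.5 1.4 4 [(0, [1.47, 1.0, -0.64, 2.48, 4.13, 1.02, 2.04])]
0.5 1.57 1 [(1.57, [1.97, 1.62, -1.11, 2.41, 4.11, 0.45, 0.94])]
1.0 0.6 3 [(0, [0.69, 0.39, -0.01, 2.13, -0.97, 0.71, 0.53])]
1.0 0.8 4 [(0, [1.48, 0.63, -0.86, 2.12, -0.69, 0.51, 0.42])]
1.0 1.0 4 [(0, [1.55, 0.76, -0.84, 2.14, -0.94, 0.59, 0.78])]
1.0 1.2 4 [(0, [1.72, 1.02, -1.0, 2.12, -0.82, 0.56, 0.82])]
1.0 1.4 4 [(0, [1.71, 1.13, -0.91, 2.1, -0.98, 0.71, 1.07])]
1.0 1.57 4 [(0, [1.77, 1.33, -0.96, 2.05, -0.87, 0.76, 1.08])]
1.5 0.6 4 [(0, [0.31, 0.56, 0.5, 1.92, -0.91, 1.18, 0.91])]
1.5 0.8 2 [(0, [0.57, 0.62, 0.28, 1.88, -0.95, 1.26, 0.99])]
1.5 1.0 3 [(0, [1.21, 0.78, -0.51, 1.8,
[... 528 characters left out ...]
2, 0.75, 2.55])]
-1.0 0.8 4 [(0, [-1.06, 0.91, 1.26, 2.27, -0.2, 0.34, -2.8])]
-1.0 1.0 4 [(0, [-0.19, 0.56, -0.12, 2.23, 1.3, 1.12, 1.97])]
-1.0 1.2 4 [(0, [-0.15, 0.71, -0.25, 2.22, 1.39, 1.4, 1.78])]
-1.0 1.4 4 [(0, [-0.15, 0.88, -0.3, 2.19, 1.44, 1.64, 1.64])]
-1.0 1.57 4 [(0, [-0.76, 1.08, 0.41, 2.18, 1.22, 1.2, 1.62])]
-1.5 0.6 4 [(0, [-0.88, 1.04, 1.38, 1.99, -0.54, 0.9, -2.77])]
-1.5 0.8 4 [(0, [0.32, 0.67, -0.62, 1.88, 1.02, 1.46, 2.02])]
-1.5 1.0 4 [(0, [0.4, 0.88, -0.85, 1.84, 1.2, 1.81, 1.85])]
-1.5 1.2 4 [(0, [-0.1, 0.82, -0.2, 1.84, 1.01, 1.58, 1.92])]
-1.5 1.4 3 [(1.57, [-0.13, 0.95, -0.2, 1.79, 1.06, 1.74, 0.27])]
-1.5 1.57 4 [(0, [-0.32, 1.05, 0.05, 1.77, 0.99, 1.71, 1.87])]
```

```bash
cat > chk.py <<'E'
from ik import *
m=np.arctan2(-.359,.933); q0=np.array(data[-1][0])
def step(x,r,q):
    f=lambda v:np.r_[(lambda X,rr:np.r_[X-x,.2*(rr.inv()*r).as_rotvec()])(*fk(v,p)),.002*(v-q)]
    o=least_squares(f,np.clip(q,lo+.001,hi-.001),bounds=(lo,hi),max_nfev=60)
    return np.linalg.norm(o.fun[:6]),o.x
if __name__=='__main__':
  for daz in(-.1,-.2,-.3,-.4,-.5):
    for tilt in(.7,.8,.9):
      T=tool(m+daz,tilt,np.pi); q=q0; r0=e('xyz',data[-1][2]); v=(r0.inv()*T).as_rotvec(); x0=np.array(data[-1][1]); err=[]
      A=mach(-.17,.02,.2);P=[(x0+(A-x0)*k/8,r0*R.from_rotvec(v*k/8)) for k in range(1,9)]
      P+=[(mach(-.17,.02,z),T) for z in np.arange(.18,.08,-.02)]+[(mach(x,.02,.09),T) for x in(-.15,-.13,-.108)]+[(mach(-.11,.02,z),T) for z in(.11,.13)]
      for x,r in P: c_,q=step(x,r,q); err.append(c_)
      print(daz,tilt,np.round(err,3).max(),np.round(err[-5:],3).max(),q.round(2))
E
python3 chk.py
```

```text
-0.1 0.7 0.019 0.011 [ 1.34  0.6  -1.43  2.43  1.84  0.8  -0.33]
-0.1 0.8 0.036 0.028 [ 1.3   0.65 -1.43  2.5   2.02  0.93 -0.49]
-0.1 0.9 0.053 0.045 [ 1.27  0.69 -1.43  2.5   2.05  1.01 -0.51]
-0.2 0.7 0.016 0.008 [ 1.26  0.61 -1.43  2.42  1.79  0.92 -0.41]
-0.2 0.8 0.032 0.024 [ 1.21  0.67 -1.43  2.49  1.95  1.07 -0.57]
-0.2 0.9 0.047 0.039 [ 1.15  0.73 -1.43  2.5   1.98  1.2  -0.61]
-0.3 0.7 0.011 0.003 [ 1.19  0.63 -1.43  2.4   1.73  1.04 -0.49]
-0.3 0.8 0.026 0.018 [ 1.13  0.7  -1.43  2.47  1.87  1.19 -0.64]
-0.3 0.9 0.039 0.031 [ 1.05  0.79 -1.43  2.5   1.94  1.38 -0.71]
-0.4 0.7 0.005 0.0 [ 1.12  0.67 -1.43  2.38  1.68  1.15 -0.57]
-0.4 0.8 0.018 0.01 [ 1.05  0.74 -1.43  2.44  1.8   1.31 -0.7 ]
-0.4 0.9 0.029 0.021 [ 0.97  0.84 -1.43  2.49  1.9   1.52 -0.8 ]
-0.5 0.7 0.0 0.0 [ 0.64  0.34 -0.82  2.36  1.54  0.8  -0.7 ]
-0.5 0.8 0.008 0.0 [ 0.98  0.77 -1.43  2.4   1.74  1.42 -0.76]
-0.5 0.9 0.017 0.009 [ 0.9   0.88 -1.43  2.45  1.83  1.62 -0.86]
```

```bash
cat > chk2.py <<'E'
from chk import *
T3=np.load('top3.npy');S3=np.load('scene3.npy');Q=np.vstack([T3.reshape(-1,3),S3.reshape(-1,3)])
def bb(n,x0,x1,y0,y1,z0,z1):
    k=Q[(Q[:,0]>x0)&(Q[:,0]<x1)&(Q[:,1]>y0)&(Q[:,1]<y1)&(Q[:,2]>z0)&(Q[:,2]<z1)]; print(n,len(k),len(k) and (k.min(0).round(3),k.max(0).round(3)))
bb('roll',.3,.5,-.12,.08,.03,.06); bb('bottle',.55,.75,-.05,.125,.1,.25)
# things left of housing, in machine frame
d=Q[:,:2]-[.5847,-.2511]; xm=d@[.933,-.359]; ym=d@[.359,.933]
k=(xm>-.2)&(xm<.15)&(ym>.072)&(ym<.15)&(Q[:,2]>.03); print('left of machine',k.sum(),xm[k].min(),xm[k].max(),ym[k].max(),Q[k,2].max())
for daz in(-.8,-1.0,-1.2,-1.4,-1.57):
    for tilt in(1.1,1.25,1.4):
     for roll in (0,np.pi):
      T=tool(m+daz,tilt,roll); q=q0; r0=e('xyz',data[-1][2]); v=(r0.inv()*T).as_rotvec(); x0=np.array(data[-1][1]); err=[]
      b=-np.array([np.cos(daz),np.sin(daz)])*.12; F=np.array([-.106,.02]); G=F+b
      A=mach(*G,.25);P=[(x0+(A-x0)*k/16,r0*R.from_rotvec(v*k/16)) for k in range(1,17)]
      P+=[(mach(*G,z),T) for z in np.arange(.23,.08,-.02)]+[(mach(*(F+b*k),.09),T) for k in(.8,.6,.4,.2,0)]+[(mach(*F,z),T) for z in(.11,.13)]
      qs=[q]
      for x,r in P: c_,q=step(x,r,q); err.append(c_); qs.append(q)
      if max(err[-8:])<.004: print(daz,tilt,round(roll,1),np.round(err,3).max(),np.round(err[-8:],3).max(),np.abs(np.diff(qs,axis=0)).max().round(2),q.round(2))
E
python3 chk2.py
```

```text
roll 941 (array([ 0.346, -0.118,  0.03 ]), array([ 0.446, -0.015,  0.056]))
bottle 475 (array([0.637, 0.025, 0.1  ]), array([0.694, 0.078, 0.181]))
left of machine 1097 -0.19997901206187754 0.08807169257512786 0.1254684106667994 0.7318401712339956
-0.8 1.1 0 0.0 0.0 0.1 [-0.74  0.61  0.45  2.39  1.44  0.86  1.82]
-0.8 1.1 3.1 0.0 0.0 0.2 [-0.39  0.55  0.01  2.36  1.48  1.1  -1.32]
-0.8 1.25 0 0.0 0.0 0.09 [-0.77  0.74  0.41  2.39  1.47  0.99  1.66]
-0.8 1.25 3.1 0.0 0.0 0.22 [-0.41  0.68 -0.02  2.36  1.51  1.27 -1.47]
-0.8 1.4 0 0.0 0.0 0.08 [-0.79  0.88  0.38  2.37  1.46  1.1   1.53]
-0.8 1.4 3.1 0.0 0.0 0.24 [-0.44  0.82 -0.04  2.35  1.51  1.43 -1.59]
-1.0 1.1 0 0.0 0.0 0.11 [-0.74  0.65  0.47  2.24  1.14  0.91  2.  ]
-1.0 1.1 3.1 0.0 0.0 0.17 [-0.48  0.6   0.14  2.23  1.23  1.1  -1.2 ]
-1.0 1.25 0 0.0 0.0 0.1 [-0.76  0.77  0.44  2.24  1.18  1.02  1.86]
-1.0 1.25 3.1 0.0 0.0 0.19 [-0.51  0.71  0.11  2.22  1.27  1.23 -1.33]
-1.0 1.4 0 0.0 0.0 0.09 [-0.77  0.89  0.41  2.21  1.2   1.13  1.76]
-1.0 1.4 3.1 0.0 0.0 0.21 [-0.53  0.83  0.1   2.2   1.29  1.36 -1.44]
-1.2 1.1 0 0.0 0.0 0.12
[... 527 characters left out ...]
]
-1.4 1.25 0 0.0 0.0 0.12 [-0.66  0.86  0.46  1.93  0.77  1.23  2.13]
-1.4 1.25 3.1 0.0 0.0 0.19 [-0.58  0.83  0.35  1.92  0.83  1.29 -1.06]
-1.4 1.4 0 0.0 0.0 0.11 [-0.67  0.96  0.44  1.9   0.81  1.33  2.06]
-1.4 1.4 3.1 0.0 0.0 0.21 [-0.59  0.93  0.33  1.89  0.87  1.39 -1.13]
-1.57 1.1 0 0.0 0.0 0.13 [-0.59  0.82  0.5   1.83  0.59  1.26  2.26]
-1.57 1.1 3.1 0.0 0.0 0.18 [-0.57  0.81  0.46  1.83  0.61  1.27 -0.9 ]
-1.57 1.25 0 0.0 0.0 0.13 [-0.6   0.91  0.48  1.8   0.65  1.35  2.19]
-1.57 1.25 3.1 0.0 0.0 0.2 [-0.58  0.9   0.44  1.8   0.66  1.36 -0.97]
-1.57 1.4 0 0.0 0.0 0.12 [-0.6   1.    0.46  1.77  0.69  1.44  2.14]
-1.57 1.4 3.1 0.0 0.0 0.21 [-0.59  0.99  0.43  1.77  0.7   1.45 -1.02]
```

Run:
```python
from chk import *
S=np.load('scene.npy').reshape(-1,3);T=np.load('top.npy').reshape(-1,3);Q=np.vstack([S,T]); Q=Q[~np.isnan(Q[:,0])]
d=Q[:,:2]-[.5847,-.2511]; xm=d@[.933,-.359]; ym=d@[.359,.933]
k=(xm>-.2)&(xm<.15)&(ym>.075)&(ym<.16)&(Q[:,2]>.03)&(Q[:,2]<.4); print('left of machine',k.sum(),xm[k].min(),xm[k].max(),ym[k].max(),Q[k,2].max())
d=-1.2;T=tool(m+d,1.3,0);b=-np.array([np.cos(d),np.sin(d)])*.13;F=np.array([-.097,.02])
plan([(mach(*(F+b),.30),T)])
```

```text
left of machine 345 -0.19988901692527422 0.08878283138556288 0.12985045243444557 0.17240809220538744
[ 0.4281 -0.1676  0.3148] [ 0.  -1.7  0.1] q [-0.61 -0.29  0.64  2.12  0.39  0.97  0.98]
-> [ 0.501 -0.068  0.3  ]
[-0.08, 0.61, 0.1, 0.05, 0.049, -0.097, 0],[-0.14, 0.6, 0.06, 0.05, 0.05, -0.097, 0],[-0.2, 0.59, 0.03, 0.05, 0.049, -0.098, 0],[-0.26, 0.57, -0.02, 0.05, 0.049, -0.097, 0],[-0.31, 0.53, -0.06, 0.049, 0.05, -0.097, 0],
[-0.36, 0.5, -0.1, 0.05, 0.049, -0.097, 0],[-0.4, 0.46, -0.14, 0.05, 0.049, -0.097, 0],[-0.43, 0.41, -0.18, 0.05, 0.05, -0.098, 0],[-0.46, 0.36, -0.23, 0.05, 0.049, -0.097, 0],[-0.48, 0.29, -0.26, 0.05, 0.049, -0.097, 0],
[-0.49, 0.24, -0.3, 0.05, 0.05, -0.097, 0],[-0.5, 0.17, -0.34, 0.05, 0.049, -0.097, 0],[-0.49, 0.11, -0.37, 0.05, 0.049, -0.098, 0],[-0.48, 0.04, -0.39, 0.05, 0.05, -0.097, 0],[-0.46, -0.03, -0.42, 0.049, 0.049, -0.097, 0],
[-0.43, -0.09, -0.44, 0.05, 0.049, -0.097, 0],[-0.4, -0.15, -0.45, 0.05, 0.05, -0.097, 0],[-0.36, -0.21, -0.46, 0.05, 0.049, -0.097, 0],[-0.31, -0.27, -0.47, 0.05, 0.049, -0.098, 0],[-0.26, -0.32, -0.47, 0.05, 0.05, -0.097, 0],
```

apply_moves --pt "-0.1 0.6 0.1 0.05 0.05 -0.097 0" --pt "-0.1 0.6 0.1 0.05 0.05 -0.097 0" --pt "-0.2 0.6 0 0.05 0.05 -0.097 0" --pt "-0.3 0.6 0 0.05 0.05 -0.097 0" --pt "-0.3 0.5 -0.1 0.05 0.05 -0.097 0"

```text
clock: 9.32
position: [0.4467, -0.1441, 0.3104]
tool_rot: [-2.792, -0.002, 3.126]
ft_force: [0.2, -0.5, 0.1]
gripper_width: 0.0003
grip_force: 0.0
```

apply_moves --pt "-0.4 0.5 -0.1 0.05 0.05 -0.097 0" --pt "-0.4 0.5 -0.1 0.05 0.05 -0.097 0" --pt "-0.4 0.4 -0.2 0.05 0.05 -0.097 0" --pt "-0.5 0.4 -0.2 0.05 0.05 -0.097 0" --pt "-0.5 0.3 -0.3 0.05 0.05 -0.097 0"

```text
clock: 9.73
position: [0.4659, -0.1179, 0.3053]
tool_rot: [-2.61, -0.439, -2.819]
ft_force: [-0.8, 0.3, -0.1]
gripper_width: 0.0006
grip_force: 0.0
```

Run:
```python
from chk import *
d=-1.2;T=tool(m+d,1.3,0);b=-np.array([np.cos(d),np.sin(d)])*.13;F=np.array([-.097,.02])
plan([(mach(*(F+b),.30),T)])
```

```text
[ 0.4659 -0.1179  0.3053] [-0.8  0.3 -0.1] q [-0.78  0.29  0.63  1.83  0.44  1.4   1.73]
-> [ 0.501 -0.068  0.3  ]
[-0.47, 0.23, -0.32, 0.051, 0.048, -0.096, 0],[-0.47, 0.17, -0.36, 0.05, 0.048, -0.097, 0],[-0.47, 0.11, -0.39, 0.051, 0.049, -0.096, 0],[-0.45, 0.04, -0.41, 0.05, 0.048, -0.096, 0],[-0.43, -0.02, -0.43, 0.051, 0.048, -0.096, 0],
[-0.41, -0.09, -0.46, 0.05, 0.048, -0.097, 0],[-0.38, -0.14, -0.46, 0.051, 0.049, -0.096, 0],[-0.33, -0.21, -0.47, 0.05, 0.048, -0.096, 0],[-0.29, -0.26, -0.48, 0.051, 0.048, -0.097, 0],[-0.24, -0.3, -0.48, 0.051, 0.048, -0.096, 0],
```

apply_moves --pt "-0.5 0.2 -0.3 0.05 0.05 -0.097 0" --pt "-0.5 0.2 -0.4 0.05 0.05 -0.097 0" --pt "-0.5 0.1 -0.4 0.05 0.05 -0.097 0" --pt "-0.5 0 -0.4 0.05 0.05 -0.097 0" --pt "-0.4 0 -0.4 0.05 0.05 -0.097 0"

```text
clock: 10.15
position: [0.4847, -0.0926, 0.3019]
tool_rot: [-2.587, -0.907, -2.455]
ft_force: [-0.6, 0.2, -0.1]
gripper_width: 0.0005
grip_force: 0.0
```

apply_moves --pt "-0.4 -0.1 -0.5 0.05 0.05 -0.097 0" --pt "-0.4 -0.1 -0.5 0.05 0.05 -0.097 0" --pt "-0.3 -0.2 -0.5 0.05 0.05 -0.097 0" --pt "-0.3 -0.3 -0.5 0.05 0.05 -0.097 0" --pt "-0.2 -0.3 -0.5 0.05 0.05 -0.09 0"

```text
clock: 10.57
position: [0.5024, -0.0661, 0.2998]
tool_rot: [3.114, -1.309, -1.545]
ft_force: [0.5, 1.1, -1.0]
gripper_width: 0.0004
grip_force: 0.0
```

Run:
```python
from chk import *
d=-1.2;T=tool(m+d,1.3,0);b=-np.array([np.cos(d),np.sin(d)])*.13;F=np.array([-.097,.02])
plan([(mach(*(F+b),.09),T)])
rgb,P=pts('scene'); cv2.imwrite('pics/s4.png',cv2.resize(rgb[60:330,100:460,::-1],(800,600)))
```

```text
[ 0.5024 -0.0661  0.2998] [ 0.5  1.1 -1. ] q [-0.92  0.59  0.44  1.91  0.83  1.55  2.27]
-> [ 0.501 -0.068  0.09 ]
[-3.37, -0.0, 0.93, 0.001, -0.002, 0.001, 0],[-3.37, 0.0, 0.93, 0.001, -0.001, 0.001, 0],[-3.37, 0.01, 0.94, 0.001, -0.002, 0.001, 0],[-3.37, 0.02, 0.95, 0.001, -0.001, 0.001, 0],[-3.36, 0.01, 0.95, 0.001, -0.002, 0.001, 0],
[-3.36, 0.02, 0.95, 0.001, -0.001, 0.001, 0],
```

View pics/s4.png

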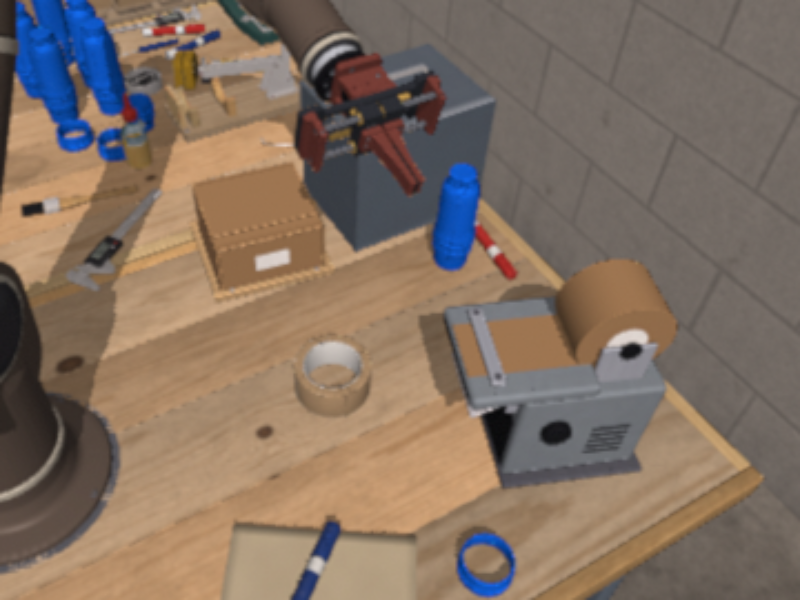

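Run:
```python
from h import *
for n in('top3','scene3'):
    Q=np.load(n+'.npy').reshape(-1,3)
    k=Q[(Q[:,2]>.12)&(Q[:,2]<.22)&(Q[:,0]>.46)&(Q[:,0]<.75)&(Q[:,1]>.1)&(Q[:,1]<.42)]
    print(n,len(k),np.percentile(k,[0,1,3,50,99],axis=0).round(3))
    print(cv2.boxPoints(cv2.minAreaRect(k[k[:,2]>.19][:,:2].astype(np.float32)*1000)).round())
```

```text
top3 4519 [[0.544 0.134 0.12 ]
 [0.546 0.135 0.124]
 [0.546 0.135 0.136]
 [0.639 0.22  0.203]
 [0.748 0.345 0.209]]
[[545. 316.]
 [545. 134.]
 [750. 135.]
 [750. 317.]]
scene3 1715 [[0.546 0.134 0.12 ]
 [0.547 0.137 0.122]
 [0.547 0.138 0.125]
 [0.567 0.216 0.203]
 [0.747 0.317 0.209]]
[[545. 321.]
 [547. 134.]
 [749. 136.]
 [747. 323.]]
```

Run:
```python
from chk import *
d=-1.0;T=tool(m+d,1.2,0);b=-np.array([np.cos(d),np.sin(d)])*.09;F=np.array([-.09,.025])
plan([(mach(*(F+b),.25),T),(mach(*(F+b),.083),T),(mach(*F,.083),T,.025),(mach(*F,.097),T,.005)])
```

```text
[ 0.5019 -0.0643  0.2982] [-1.2  2.4 -2.8] q [-0.92  0.59  0.44  1.91  0.84  1.54  2.27]
-> [ 0.492 -0.107  0.25 ]
[-1.79, 0.49, 2.69, 0.096, -0.055, -0.023, 0],[-1.65, 0.72, 2.73, 0.096, -0.056, -0.022, 0],
-> [ 0.492 -0.107  0.083]
[-3.11, 0.0, 1.21, -0.0, 0.0, -0.0, 0],[-3.12, 0.0, 1.21, -0.0, 0.0, -0.0, 0],[-3.11, 0.01, 1.21, -0.0, 0.0, -0.0, 0],[-3.11, -0.0, 1.21, -0.0, 0.0, -0.0, 0],[-3.12, -0.0, 1.21, -0.0, 0.0, -0.0, 0],
-> [ 0.51  -0.195  0.083]
[0.82, -0.0, 2.1, -0.0, 0.0, -0.0, 0],[0.81, -0.0, 2.09, -0.0, 0.0, -0.0, 0],[0.82, -0.0, 2.1, -0.0, 0.0, -0.0, 0],[0.81, -0.0, 2.1, -0.0, 0.0, -0.0, 0],
-> [ 0.51  -0.195  0.097]
[0.44, -0.0, -0.17, -0.0, 0.0, -0.0, 0],[0.43, -0.0, -0.17, -0.0, 0.0, -0.0, 0],[0.44, -0.0, -0.17, -0.0, 0.0, -0.0, 0],
```

apply_moves --pt "-1.8 0.5 2.7 0.096 -0.055 -0.023 0" --pt "-1.6 0.7 2.7 0.096 -0.056 -0.022 0" --pt "-1.5 0 0.6 0 0 0 0" --pt "0 0 0 0 0 0 0"

```text
clock: 10.95
position: [0.4888, -0.1119, 0.2348]
tool_rot: [-3.11, -1.195, -1.413]
ft_force: [1.5, 0.6, -0.3]
gripper_width: 0.0003
grip_force: 0.0
```

Run:
```python
from chk import *
d=-1.0;T=tool(m+d,1.2,0);b=-np.array([np.cos(d),np.sin(d)])*.09;F=np.array([-.09,.025])
plan([(mach(*(F+b),.083),T)])
```

```text
[ 0.4888 -0.1119  0.2348] [ 1.5  0.6 -0.3] q [-0.9   0.51  0.41  2.16  0.98  1.25  2.14]
-> [ 0.492 -0.107  0.083]
[-3.57, -0.04, 1.3, 0.003, 0.001, -0.004, 0],[-3.56, -0.06, 1.3, 0.003, 0.001, -0.004, 0],[-3.57, -0.06, 1.3, 0.002, 0.002, -0.005, 0],[-3.57, -0.09, 1.28, 0.003, 0.001, -0.004, 0],
```

apply_moves --pt "-3.5 -0.1 1.3 0.003 0 -0.004 0" --pt "-3.5 -0.1 1.3 0.003 0 -0.004 0" --pt "-3.5 -0.1 1.3 0.003 0 -0.004 0" --pt "-3.5 -0.1 1.3 0.003 0 -0.004 0" --pt "0 0 0 0 0 0 0"

```text
clock: 11.37
position: [0.4955, -0.1058, 0.0808]
tool_rot: [3.126, -1.198, -1.348]
ft_force: [-1.6, 0.8, 0.4]
gripper_width: 0.0004
grip_force: 0.0
```

Run:
```python
from chk import *
d=-1.0;T=tool(m+d,1.2,0);F=np.array([-.09,.025])
plan([(mach(*F,.083),T,.022)])
rgb,P=pts('scene'); cv2.imwrite('pics/s5.png',cv2.resize(rgb[110:310,200:467,::-1],(800,600)))
```

```text
[ 0.4955 -0.1058  0.0808] [-1.6  0.8  0.4] q [-0.86  0.85  0.35  2.15  1.    1.05  1.89]
-> [ 0.51  -0.195  0.083]
[0.7, 0.09, 1.67, -0.0, 0.0, 0.001, 0],[0.7, 0.1, 1.68, -0.001, 0.001, 0.002, 0],[0.7, 0.08, 1.67, -0.0, -0.0, 0.001, 0],[0.7, 0.09, 1.68, -0.001, 0.0, 0.001, 0],[0.7, 0.09, 1.67, -0.0, 0.0, 0.002, 0],
```

View pics/s5.png

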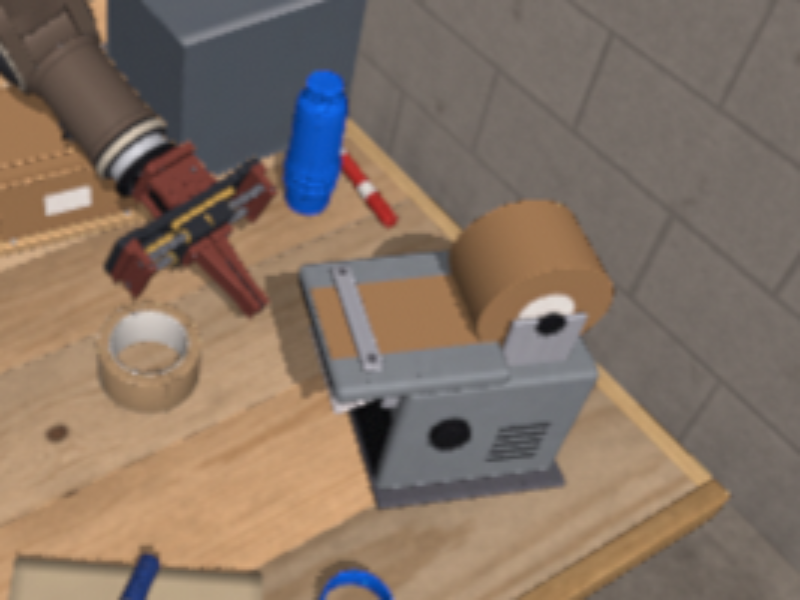

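The fingertips (255,305) are low and left of the nose, aimed under it, and clear of the roll and bottle. I'll insert them now.

apply_moves --pt "0.7 0.1 1.7 0 0 0 0" --pt "0.7 0.1 1.7 0 0 0 0" --pt "0.7 0.1 1.7 0 0 0 0" --pt "0.7 0.1 1.7 0 0 0 0" --pt "0.7 0.1 1.7 0 0 0 0"

```text
clock: 11.83
position: [0.5116, -0.1985, 0.0919]
tool_rot: [-3.122, -1.197, -1.384]
ft_force: [-0.7, 0.2, 0.4]
gripper_width: 0.0005
grip_force: 0.0
```

Run:
```python
from chk import *
d=-1.0;T=tool(m+d,1.2,0);F=np.array([-.09,.025])
plan([(mach(*F,.097),T,.005)])
rgb,P=pts('scene'); cv2.imwrite('pics/s6.png',cv2.resize(rgb[150:300,230:430,::-1],(800,600)))
```

```text
[ 0.5116 -0.1985  0.0919] [-0.7  0.2  0.4] q [-0.74  0.84  0.45  2.2   1.18  0.93  1.84]
-> [ 0.51  -0.195  0.097]
[0.17, 0.06, -0.25, -0.002, 0.002, -0.003, 0],[0.18, 0.06, -0.24, -0.002, 0.001, -0.003, 0],
```

View pics/s6.png

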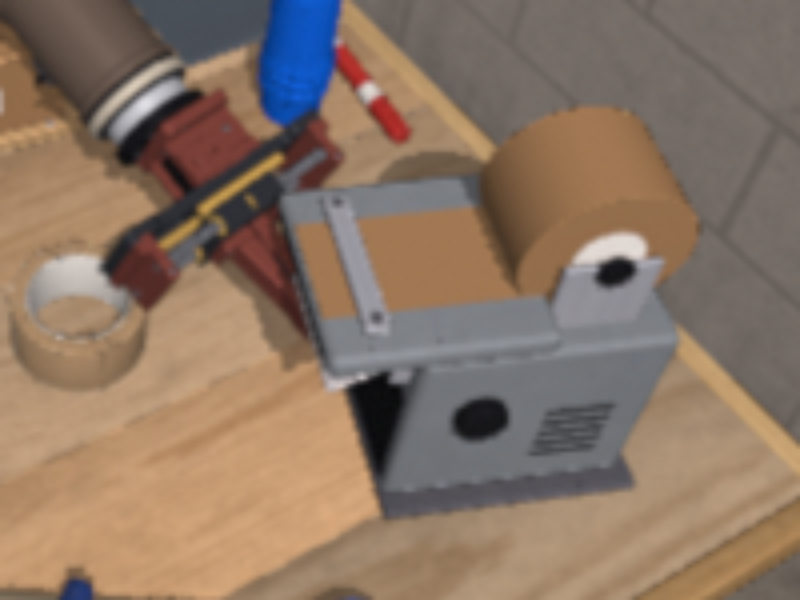

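The fingers are under the nose's left half (from 250,230 to 305,330) and the body is clear of the nose. Next I'll lift in steps.

apply_moves --pt "0.4 0.1 -0.25 0 0 0 0" --pt "0.4 0 -0.15 0 0 0 0" --pt "0 0 0 0 0 0 0"

```text
clock: 12.13
position: [0.5094, -0.1964, 0.0989]
tool_rot: [-3.132, -1.195, -1.374]
ft_force: [0.8, -0.2, -1.6]
gripper_width: 0.0005
grip_force: 0.9
```

apply_moves --pt "0.4 0 -0.15 0 0 0 0" --pt "0.3 0 -0.12 0 0 0 0" --pt "0 0 0 0 0 0 0"

```text
clock: 12.38
position: [0.5086, -0.1962, 0.1045]
tool_rot: [3.141, -1.194, -1.363]
ft_force: [-1.7, 4.5, -4.7]
gripper_width: 0.0003
grip_force: 3.9
```

apply_moves --pt "0.4 0 -0.15 0 0 0 0" --pt "0.4 0 -0.15 0 0 0 0" --pt "0.3 0 -0.12 0 0 0 0" --pt "0 0 0 0 0 0 0"

```text
clock: 12.72
position: [0.5077, -0.1961, 0.1156]
tool_rot: [3.138, -1.194, -1.361]
ft_force: [-6.4, 7.3, -6.9]
gripper_width: 0.0007
grip_force: 5.4
```

apply_moves --pt "0.3 0 -0.12 0 0 0 0" --pt "0 0 0 0 0 0 0"

```text
clock: 12.88
position: [0.5076, -0.1958, 0.1171]
tool_rot: [3.137, -1.19, -1.359]
ft_force: [-4.4, 5.8, -18.3]
gripper_width: 0.0003
grip_force: 10.1
```

apply_moves --pt "0.05 0 0 0 0 0 0" --pt "0 0 0 0 0 0 0" --pt "0 0 0 0 0 0 0" --pt "0 0 0 0 0 0 0" --pt "0 0 0 0 0 0 0"

```text
clock: 13.3
position: [0.5076, -0.1959, 0.1172]
tool_rot: [3.135, -1.19, -1.357]
ft_force: [-6.2, 6.1, -19.6]
gripper_width: 0.0005
grip_force: 10.6
```

apply_moves --pt "-0.7 0 0.3 0 0 0 0" --pt "-0.9 0 0.35 0 0 0 0" --pt "-0.9 0 0.35 0 0 0 0" --pt "-0.9 0 0.35 0 0 0 0" --pt "-0.3 0 0.1 0 0 0 0"

```text
clock: 13.72
position: [0.5082, -0.1989, 0.0801]
tool_rot: [3.138, -1.199, -1.362]
ft_force: [0.7, -0.4, -0.0]
gripper_width: 0.0004
grip_force: 0.0
```

Run:
```python
from chk import *
d=-1.0;T=tool(m+d,1.2,0);F=np.array([-.09,.025]);b=-np.array([np.cos(d),np.sin(d)])*.1
plan([(mach(*(F+b),.084),T),(mach(*(F+b),.25),T)])
```

```text
[ 0.5082 -0.1989  0.0801] [ 0.7 -0.4 -0. ] q [-0.74  0.87  0.44  2.2   1.19  0.92  1.82]
-> [ 0.49  -0.098  0.084]
[-1.12, -0.08, -3.25, -0.0, 0.0, 0.001, 0],[-1.13, -0.07, -3.24, -0.0, 0.0, 0.0, 0],[-1.12, -0.08, -3.25, -0.001, 0.001, 0.001, 0],
-> [ 0.49  -0.098  0.25 ]
[3.09, 0.0, -1.2, 0.0, -0.0, -0.0, 0],[3.1, 0.0, -1.2, 0.0, -0.0, -0.0, 0],[3.09, 0.0, -1.21, 0.0, -0.0, -0.0, 0],[3.1, 0.0, -1.2, 0.0, -0.0, -0.0, 0],[3.09, 0.0, -1.2, 0.0, -0.0, -0.0, 0],
```

apply_moves --pt "-1.1 -0.1 -3.2 0 0 0 0" --pt "-1.1 -0.1 -3.2 0 0 0 0" --pt "-1.1 -0.1 -3.2 0 0 0 0" --pt "0 0 0 0 0 0 0"

```text
clock: 14.05
position: [0.4918, -0.0922, 0.0836]
tool_rot: [-3.141, -1.194, -1.359]
ft_force: [1.0, 0.9, -0.7]
gripper_width: 0.0003
grip_force: 0.0
```

apply_moves --pt "3.1 0 -1.2 0 0 0 0" --pt "3.1 0 -1.2 0 0 0 0" --pt "3.1 0 -1.2 0 0 0 0" --pt "2 0 -0.8 0 0 0 0" --pt "0 0 0 0 0 0 0"

```text
clock: 14.47
position: [0.4912, -0.0997, 0.2098]
tool_rot: [-3.13, -1.198, -1.379]
ft_force: [0.2, 0.5, 0.7]
gripper_width: 0.0007
grip_force: 0.0
```

Run:
```python
from h import *
s=bot.get_state();print(s['position'],s['ft_force'],s['dq'].round(2))
rgb,P=pts('scene'); cv2.imwrite('pics/s7.png',cv2.resize(rgb[80:380,120:512,::-1],(784,600)))
```

```text
[ 0.49122554 -0.09965905  0.20981144] [0.22656775 0.4501882  0.65886058] [ 0.01  0.07 -0.03  0.02 -0.01 -0.08 -0.07]
```

View pics/s7.png

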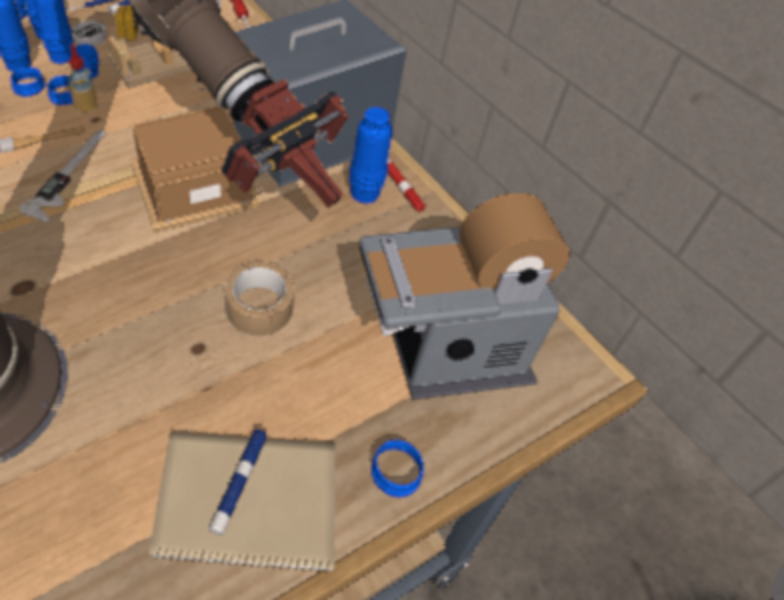

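The carton is shut (185,165), the arm is free, and the bystanders are where they were. I'm handing the job in.

```bash
python3 -c "
from station import bot
print(bot.job_done())"
```

```text
the job is handed in; nothing more can be done
None
```

I folded the short flap down, then the long flap over it, pressed the feed bar up to its stop for about half a second and released it, and handed the job in at about 14.5 s with the arm clear; the stop was judged from the force jump and 18 mm of travel, and no bench items visibly moved.

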